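# Turn the drying beads

### The job

Draw the plastic spoon out from under the low rack by its blade, put it down in the open, then take it again by its handle. Lower the blade into the part of the steel bowl that has no beads and stir the ceramic drying beads with it, two full turns round the middle of the bowl, anticlockwise seen from above, keeping every bead in the bowl and your fingers off them. Then lay the spoon flat in the shallow dark steel tray and leave the other things where they stand.

Things in the scene. Friction and masses are not known exactly. Their poses are not given: they have to be found in the camera images.
- rack: fixed low steel rack (riser) carrying wire baskets: a plate 280 x 180 mm (its x, y) on four 12 mm corner legs, plate underside 54 mm and top 60 mm above the table, baskets on top up to 151 mm high but only from its y = -85 to +25 mm. Origin at table level under the centre of the plate. The spoon lies under it along y with only its blade sticking out past the +y edge (the edge at y = +90 mm)
- spoon_mid (a point): stiff white plastic stirring spoon, 240 mm long, 60 g, lying flat; this point is its middle, 7 mm above its underside. x runs along it to the blade tip, z up. Handle: square bar 14 x 14 mm, x = -120 to +55 mm. Blade: 36 mm wide, 8 mm thick, flush below, x = +50 to +120, its sides raised to 16 mm high for x = +50 to +108. 70 to 80 mm sticks out of the rack at first
- spoon_tip (a point): the middle of the end of the spoon's blade (x = +120 mm along the spoon, 4 mm above its underside)
- spoon_end (a point): the middle of the end of the spoon's handle (x = -120 mm along the spoon, 7 mm above its underside)
- tray: fixed shallow dark steel tray, 150 mm (x) by 300 mm (y), rim 14 mm high, walls and floor 4 mm thick; origin under its centre at table level. The place where the spoon must lie in the end, lengthwise; it may also be put down here for the change of grasp
- bowl: fixed round steel bowl: outer diameter 184 mm at the foot, 200 at the rim, 45 mm high, wall 4 mm, floor 5 mm thick; origin under its centre at table level. At first all beads are on its own -x side, its +x side is clear. With the spoon sloping 40 to 45 degrees, a path of the blade tip 35 to 45 mm from the centre and 5 to 10 mm over the floor stirs the beads and clears the rim
- bead0_mid (a point): one of seven equal white ceramic beads: a stubby cylinder 28 mm across and 22 mm high with rounded edges, 22 g, smooth and slippery, loose in one layer in the bowl; this point is its centre
- bead1_mid (a point): a bead like bead0, in the row by the wall
- bead2_mid (a point): a bead like bead0, in the row by the wall
- bead3_mid (a point): a bead like bead0, in the row of four (3 to 6) nearer the middle
- bead4_mid (a point): a bead like bead0, in the row of four (3 to 6) nearer the middle
- bead5_mid (a point): a bead like bead0, in the row of four (3 to 6) nearer the middle
- bead6_mid (a point): a bead like bead0, in the row of four (3 to 6) nearer the middle
- rinse_bottle: bystander: white bottle 56 mm across, 150 mm high; origin under its centre; leave alone
- wipes_jar: bystander: white jar 76 mm across, 110 mm high; origin under its centre; leave alone
- pot: bystander: small open steel pot 52 mm across, 38 mm high; origin under its centre; leave alone
- beaker: bystander: steel beaker 64 mm across, 65 mm high; origin under its centre; leave alone
There are look-alikes about, which are no part of the job. Leave any yellow look-alike of the part that bears spoon_mid alone.

How it is judged:
On the way, in this order (a step that is already met when the one before it is completed fails the run):
1. the spoon has been drawn out and lies released, low and still, with its handle clear of the rack (contact force between the fingers and spoon below 0.1 N and linear speed of spoon below 0.03 m/s and height (world z) of spoon_mid below 0.03 m and (y of spoon_end in the frame of rack above 0.095 m or x of spoon_end in the frame of rack above 0.15 m or x of spoon_end in the frame of rack below -0.15 m)), for 0.2 s.
2. the blade tip is down in the half of the bowl that began clear of beads (bowl +x half, over 10 mm from the centre line, tip under 30 mm above the bowl's underside) (z of spoon_tip in the frame of bowl below 0.03 m and x of spoon_tip in the frame of bowl between 0.01 and 0.1 m and y of spoon_tip in the frame of bowl between -0.1 and 0.1 m).
3. the lowered tip passes the bowl's -x side, where the beads began (over 18 mm out, within 20 mm of the x axis) (z of spoon_tip in the frame of bowl below 0.03 m and x of spoon_tip in the frame of bowl below -0.018 m and y of spoon_tip in the frame of bowl between -0.02 and 0.02 m).
4. the lowered tip passes the bowl's -y side (over 20 mm out, within 20 mm of the y axis) (z of spoon_tip in the frame of bowl below 0.03 m and y of spoon_tip in the frame of bowl below -0.02 m and x of spoon_tip in the frame of bowl between -0.02 and 0.02 m).
5. the lowered tip passes the bowl's +x side (z of spoon_tip in the frame of bowl below 0.03 m and x of spoon_tip in the frame of bowl above 0.018 m and y of spoon_tip in the frame of bowl between -0.02 and 0.02 m).
6. the lowered tip passes the bowl's +y side (z of spoon_tip in the frame of bowl below 0.03 m and y of spoon_tip in the frame of bowl above 0.02 m and x of spoon_tip in the frame of bowl between -0.02 and 0.02 m).
7. the lowered tip passes the bowl's -x side again (all of step 3).
8. the lowered tip passes the bowl's -y side again, and beads are shifted over 15 mm: at least one of 0 to 2, one of 3 and 4, one of 5 and 6 (all of step 4 and distance of any of bead0_mid, bead1_mid, bead2_mid from where it was at the start of the episode above 0.015 m and distance of any of bead3_mid, bead4_mid from where it was at the start of the episode above 0.015 m and distance of any of bead5_mid, bead6_mid from where it was at the start of the episode above 0.015 m).
At the end, for the whole second after the job is handed in: The spoon lies released, still and flat in the tray (both ends inside the tray's outline and less than 18 mm above its underside), and all seven beads are at rest in the bowl (centres within 95 mm of its axis and below its rim) (x of spoon_tip in the frame of tray between -0.075 and 0.075 m and y of spoon_tip in the frame of tray between -0.15 and 0.15 m and z of each of spoon_tip, spoon_end in the frame of tray below 0.018 m and x of spoon_end in the frame of tray between -0.075 and 0.075 m and y of spoon_end in the frame of tray between -0.15 and 0.15 m and contact force between the fingers and spoon below 0.1 N and linear speed of each of spoon, bead0, bead1, bead2, bead3, bead4, bead5, bead6 below 0.03 m/s and horizontal distance between each of bead0_mid, bead1_mid, bead2_mid, bead3_mid, bead4_mid, bead5_mid, bead6_mid and bowl below 0.095 m and z of each of bead0_mid, bead1_mid, bead2_mid, bead3_mid, bead4_mid, bead5_mid, bead6_mid in the frame of bowl below 0.045 m); the robot touches nothing.
It fails at once if a bead leaves the bowl (horizontal distance between any of bead0_mid, bead1_mid, bead2_mid, bead3_mid, bead4_mid, bead5_mid, bead6_mid and bowl above 0.105 m).
It fails at once if the fingers touch a bead (contact force between the fingers and bead0 above 0.5 N or contact force between the fingers and bead1 above 0.5 N or contact force between the fingers and bead2 above 0.5 N or contact force between the fingers and bead3 above 0.5 N or contact force between the fingers and bead4 above 0.5 N or contact force between the fingers and bead5 above 0.5 N or contact force between the fingers and bead6 above 0.5 N).
It fails at once if the bottle, jar, pot or beaker is moved more than 30 mm (distance of any of rinse_bottle, wipes_jar, pot, beaker from where it was at the start of the episode above 0.03 m).
It also fails if it takes over 72 s, if anything falls off the work surface, if the arm or the gripper's body presses on something with over 40 N, if the wrist force passes 120 N, or if a joint passes its speed limit or range.

### The arm

A 6-joint arm with a two-finger parallel gripper is mounted at the origin on the work surface. World frame = base frame: x ahead of the robot, y to its left, z up, the work surface at z = 0. Lengths are in m, angles in rad, forces in N, time in s.
With the tool pointing down it reaches from about 0.375 to 0.9 m from the base axis. Payload 3.1 kg.
Tool frame: the origin (TCP) lies between the finger pads; the fingertips stand robot.tip_extent ahead of it and the grasp point (between the pads) lies 3 mm ahead of it (robot.tip_extent is the distance from the TCP to the fingertips, in m); z points along the fingers, x is the direction in which the jaws open and shut, and the axes are right-handed (so a half turn about z gives the same grasp; the last joint's range is limited). The gripper opens to 87 mm and grips with 3 to 60 N. Pads are 19 mm wide; open, the fingers measure 117 mm over their backs; the gripper's body (75 mm by 190 mm) begins 51 mm behind the grasp point.
Start: joints at [-1.325, 0.527, 1.433, -0, 1.181, -0.178], TCP at [0.258, -0.569, 0.245] pointing down, gripper open.
Joint ranges: [-3.08, 3.08], [-0.75, 2.2], [0.22, 2.44], [-1.43, 4.57], [0, 2.65], [-2.85, 2.85]. Speed limits (rad/s): [2.79, 2.79, 3.14, 3.14, 3.14, 3.14].

### API

Orientations are given as a unit quaternion [x, y, z, w].
In Python, from rig import robot, cams gives the robot as it stands.
- The arm moves only by the tool carry_out, never from a script. Its argument "steps" is a list of rows, each a list of 3 entries, a list of its own where there are three numbers: the shift along the world's x, y, z in cm, then the turn about the world's z in degrees, then the closure, from 0 (fully open) to 1 (shut). In form: [[[dx, dy, dz], spin, fingers], ...]. A call has 1 to 10 rows; each row shifts and turns the pose as measured when the row begins; what a row does not reach is not made up. A row lasts 1/10 s, in which the tool goes at most 50 mm and 8.59 degrees, less where a joint would pass 70% of its speed; a pose out of reach is approached as far as the arm can. A call with a gripper value outside its range is refused whole. The fingers move at their own pace and stop on an object; "squeeze" is the grip in N (left out, the last holds). Time passes only in rows, so rows that do not move let the fingers close. It gives the time, the measured TCP pose, the force and the opening at its end, in the units of the state.
- robot.get_obs(): the state, without advancing time (a new reading comes with each control period).
- cams.camera(name): name is "scene" or "top" or "wrist"; returns a dict with "pixels" (480x640x3 uint8, red, green, blue), "fx", "fy", "cx", "cy" (pixels), "eye" and "rotation" of the camera in the world. Camera axes: x right, y up, looking along -z (the intrinsics and any distortion apply to the point x, -y, -z); pixel columns grow to the right and rows downward; lengths in m; the calibration is good to about 2 mm. A picture is of the moment at which its call begins. There is no depth.
- robot.hand_in(): hands the job in, once; it reports no verdict.
The state is a dict: "time": time; "q": joint angles; "joint_velocities": joint speeds; "joint_torque": joint torques, N m; "position": TCP position; "tool_rot": TCP orientation; "ft_force": force on the tool from outside, world axes, zero at the start; "moment": the same for the moment, N m; "grip_width": finger opening in m.
Only numpy, scipy, OpenCV 4.12 (cv2) and the standard library are available. Lean on these libraries where they do the work, as an engineer would, in place of code of your own. Each camera call takes 0.05 s, during which the arm holds its last target. There are 200 camera calls.

## Working session

There is one attempt and no reset: what is moved stays moved. The work goes in short steps, Python scripts to look and compute and a tool call to move; the robot and the scene stay as the last step left them, time stands still between calls to the robot, and variables do not carry over. Pictures are saved under pics/ and viewed, about 8 in all and at most 12, crops included, and the job is handed in when it is done.

Besides the shell and the picture viewer there is one more tool, called after ">>>" as name(argument=value, ...) on one line, values as JSON. carry_out: Moves the arm, as the interface text tells. Its arguments: {"type":"object","properties":{"steps":{"type":"array"},"squeeze":{"type":"number"}},"required":["steps"]}

```bash
mkdir -p pics; ls; cat > h.py <<'E'
import numpy as np, cv2
from rig import robot, cams
def shot(n,f,crop=None,s=1):
    c=cams.camera(n); p=c["pixels"][:,:,::-1]
    if crop: x0,y0,x1,y1=crop; p=p[y0:y1,x0:x1]
    cv2.imwrite("pics/"+f,cv2.resize(p,None,fx=s,fy=s,interpolation=cv2.INTER_CUBIC)); return c
def ray(c,u,v,z):
    d=np.array([(u-c["cx"])/c["fx"],-(v-c["cy"])/c["fy"],-1.]); R=np.array(c["rotation"]); d=R@d
    e=np.array(c["eye"]); return e+d*(z-e[2])/d[2]
def proj(c,P):
    q=np.array(c["rotation"]).T@(np.array(P)-np.array(c["eye"])); return c["cx"]-c["fx"]*q[0]/q[2], c["cy"]+c["fy"]*q[1]/q[2]
E
python3 - <<'E'
from h import *
a=shot("top","top1.png",s=1.25);b=shot("scene","scene1.png",s=1.25)
for c in(a,b):print({k:np.round(v,3).tolist() if not isinstance(v,str) else v for k,v in c.items() if k!="pixels"})
print(robot.tip_extent,robot.get_obs())
E
```

```text
pics
{'fx': 602.374, 'fy': 602.374, 'cx': 324.172, 'cy': 236.106, 'eye': [0.219, -0.04, 1.303], 'rotation': [0.063, -0.07, -0.696, 0.712]}
{'fx': 478.769, 'fy': 478.769, 'cx': 319.607, 'cy': 239.121, 'eye': [0.89, -0.682, 0.665], 'rotation': [0.415, 0.125, 0.262, 0.862]}
0.022 {'time': 0.1, 'q': array([-1.32450743e+00,  5.28379170e-01,  1.43376634e+00,  2.02904602e-06,
        1.18142015e+00, -1.78509603e-01]), 'joint_velocities': array([ 0.00037586, -0.00260352,  0.00016774,  0.00037252, -0.00034301,
        0.0011004 ]), 'joint_torque': array([-6.93861966e-04, -4.40987921e+01, -1.77150196e+01,  6.35771616e-02,
        5.34599461e-02, -4.78286859e-05]), 'position': array([ 0.25745434, -0.56883151,  0.24366828]), 'tool_rot': array([ 8.40278264e-01, -5.42154467e-01, -7.20155038e-04, -6.74209980e-04]), 'ft_force': array([ 0.3197369 , -0.1431286 ,  0.57461212]), 'moment': array([ 0.01095464, -0.03841529,  0.03185249]), 'grip_width': 0.08699848624718615}
```

View pics/top1.png

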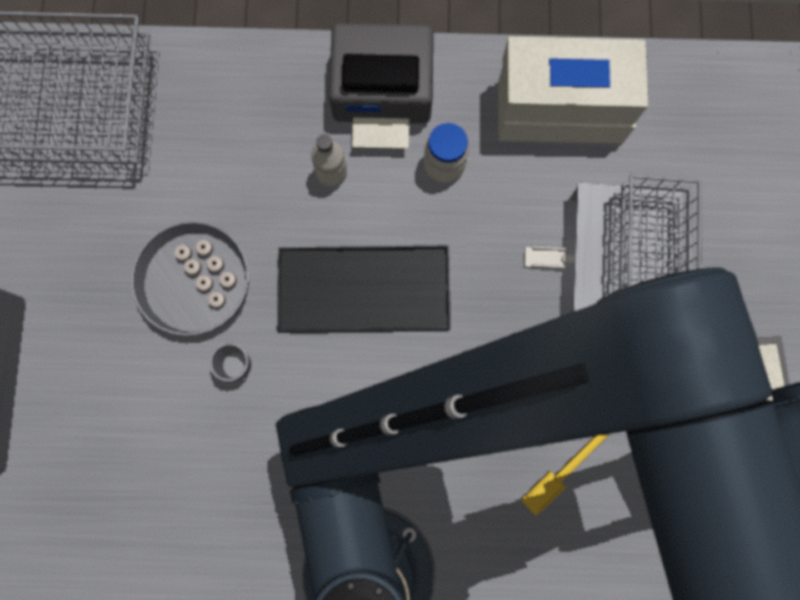

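View pics/scene1.png

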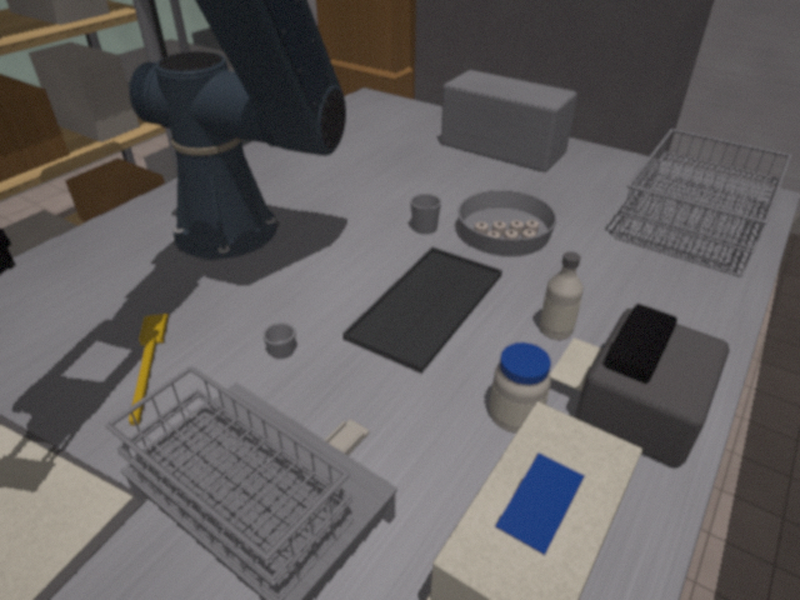

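Top view, in 1.25x pixels: white blade at (545,258) sticking out of the rack (575-700), tray (279-449, 247-332), bowl at (192,280), beaker at (230,363). The scene view shows the pot at (280,340). The blades seen are the yellow one at (545,490), which is the look-alike to leave alone, and the white one at (545,258) under the rack, which fits. The white block at (380,133) is not a spoon.

```bash
sed -i 's/^from rig/from scipy.spatial.transform import Rotation as Ro\nfrom rig/; s/np.array(c\["rotation"\])/Ro.from_quat(c["rotation"]).as_matrix()/' h.py
python3 - <<'E'
from h import *
c=shot("top","crop1.png",(400,130,570,260),4.5)
P=lambda n,u,v,z,c=c,s=1.25:print(n,np.round(ray(c,u/s,v/s,z),3))
for a in [("bladetipmid",525,258,.012),("blade root",566,258,.012),("rack edge far",577,185,.06),("rack edge near",573,308,.06),("trayTL",279,247,.014),("TR",448,246,.014),("BR",449,331,.014),("BL",279,332,.014),("bowlL",134,280,.045),("bowlR",247,280,.045),("bowlT",190,222,.045),("bowlB",190,341,.045),("beaker",230,358,.065),("jar",448,140,.11),("bottle",325,143,.15),("yellow",545,492,0.01)]:P(*a)
for i,(u,v) in enumerate([(183,252),(204,247),(192,267),(215,263),(204,284),(228,279),(217,300)]):P("bead",u,v,.027)
c2=cams.camera("scene");P("pot",280,330,.038,c2)
P("tip",360,428,.01,c2);P("beaker",425,200,.065,c2)
E
```

```text
bladetipmid [ 0.536 -0.26   0.012]
blade root [ 0.538 -0.333  0.012]
rack edge far [ 0.657 -0.343  0.06 ]
rack edge near [ 0.44  -0.332  0.06 ]
trayTL [0.546 0.174 0.014]
TR [ 0.554 -0.124  0.014]
BR [ 0.403 -0.127  0.014]
BL [0.395 0.166 0.014]
bowlL [0.474 0.411 0.045]
bowlR [0.479 0.22  0.045]
bowlT [0.578 0.324 0.045]
bowlB [0.372 0.309 0.045]
beaker [0.343 0.236 0.065]
jar [ 0.713 -0.116  0.11 ]
bottle [0.686 0.086 0.15 ]
yellow [ 0.136 -0.29   0.01 ]
bead [0.529 0.337 0.027]
bead [0.539 0.302 0.027]
bead [0.503 0.32  0.027]
bead [0.511 0.281 0.027]
bead [0.473 0.297 0.027]
bead [0.483 0.256 0.027]
bead [0.446 0.273 0.027]
pot [ 0.343 -0.2    0.038]
tip [ 0.549 -0.268  0.01 ]
beaker [0.339 0.237 0.065]
```

View pics/crop1.png

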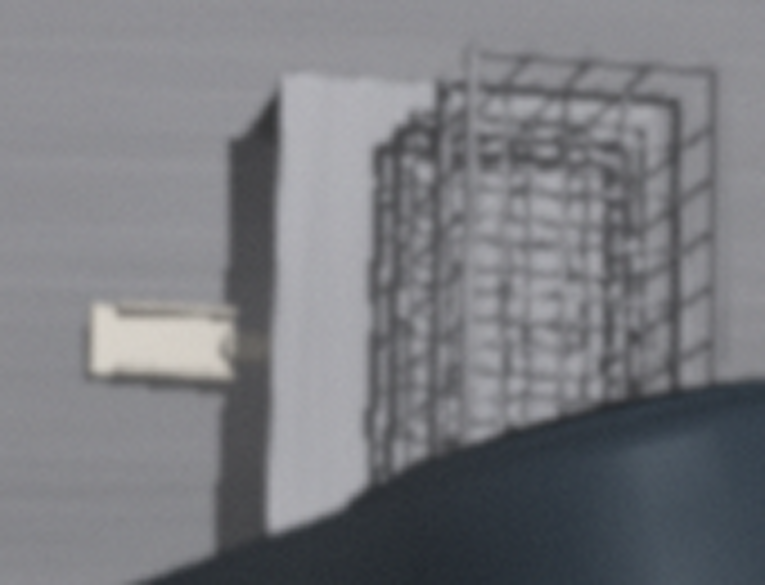

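The crop confirms it: a white blade with raised sides, tip at original pixel (420,206), and no rival blade there. I go above it.

>>> carry_out(steps=[[[3.1,3.1,0],7,0],[[3.1,3.1,0],7,0],[[3.1,3.1,0],7,0],[[3.1,3.1,0],7,0],[[3.1,3.1,0],7,0],[[3.1,3.1,0],7,0],[[3.1,3.1,0],7,0],[[3.1,3.1,0],7,0],[[3.1,3.1,0],7,0],[[0,0,0],2.6,0]], squeeze=10)

```text
time: 1.2
position: [0.5432, -0.28, 0.242]
tool_rot: [1.0, 0.02, 0.001, -0.0]
ft_force: [-0.5, -0.1, 0.3]
grip_width: 0.0865
```

>>> carry_out(steps=[[[-0.3,-0.5,-4],-2.3,0],[[-0.3,-0.5,-4],0,0],[[0,0,-4],0,0],[[0,0,0],0,0]])

```text
time: 1.6
position: [0.5405, -0.2878, 0.1207]
tool_rot: [1.0, 0.003, 0.004, 0.002]
ft_force: [-0.7, 0.4, -0.2]
grip_width: 0.0872
```

```bash
python3 - <<'E'
from h import *
c=shot("wrist","w1.png");o=robot.get_obs();print(o["position"],o["tool_rot"],c["eye"])
t=shot("top","top2.png")
print(proj(c,[.536,-.26,.012]),proj(c,[.537,-.29,.012]))
E
```

```text
[ 0.54233368 -0.28922249  0.1235382 ] [0.99997112 0.00302416 0.00589303 0.00372645] [ 0.53986394 -0.2105414   0.26111175]
(np.float64(311.5171994288498), np.float64(211.06402275553492)) (np.float64(312.8959228448505), np.float64(250.72252926187724))
```

View pics/w1.png

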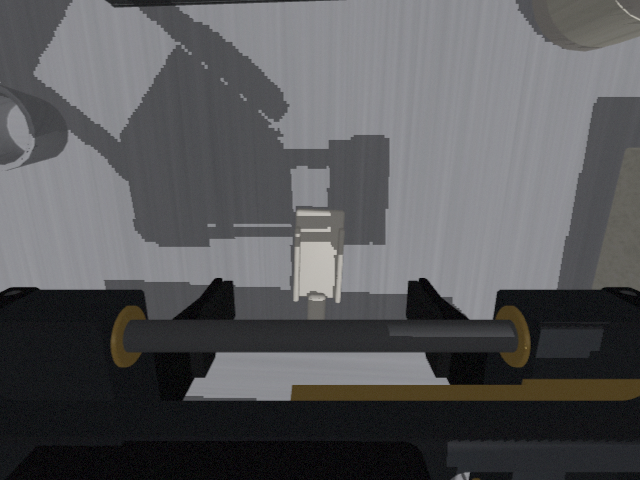

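The wrist view shows the blade centred at u≈319, tip at v≈210 and root at v≈298. That puts it about 6 mm further in x than my estimate, in line with the TCP. I lower and grip.

>>> carry_out(steps=[[[0,0,-4],0,0],[[0,0,-3.5],0,0],[[0,0,-2],0,0],[[0,0,-0.3],0,0.5],[[0,0,0],0,1],[[0,0,0],0,1],[[0,0,0],0,1],[[0,0,0],0,1],[[0,0,0],0,1]], squeeze=15)

```text
time: 2.6
position: [0.5575, -0.3012, 0.0472]
tool_rot: [1.0, 0.003, 0.024, 0.018]
ft_force: [-0.8, 0.5, -0.8]
grip_width: 0.0469
```

```bash
python3 - <<'E'
from h import *
for i in range(3):
    o=robot.get_obs();print(o["time"],o["position"],o["tool_rot"],o["q"],o["joint_velocities"],o["grip_width"]);
    c=shot("wrist","w2.png")
E
```

```text
2.6 [ 0.55747142 -0.30116972  0.04718274] [0.99952746 0.00301634 0.02438006 0.01847627] [-0.67215377  0.78408079  1.58634566  0.00250169  0.70999952 -0.68003659] [ 0.00036533 -0.01462667 -0.00325251  0.00245969  0.00382613 -0.00138738] 0.0468575012824129
2.65 [ 0.55754249 -0.30124771  0.04720366] [0.99952432 0.00296846 0.02447787 0.01852455] [-0.67220194  0.78408585  1.58623963  0.00257394  0.70988743 -0.68004235] [ 3.18935718e-05  7.78348769e-03  5.05689006e-03 -6.80130581e-04
 -4.02044694e-03  8.18012811e-04] 0.04322990734320041
2.7 [ 0.55733211 -0.30104965  0.04681192] [0.99953585 0.00298906 0.02418415 0.01828335] [-0.67216741  0.78462372  1.58651409  0.00258725  0.70983551 -0.68005952] [ 0.00034308  0.00854545  0.00634653  0.00038051 -0.00228798  0.00213284] 0.03887583120813519
```

View pics/w2.png

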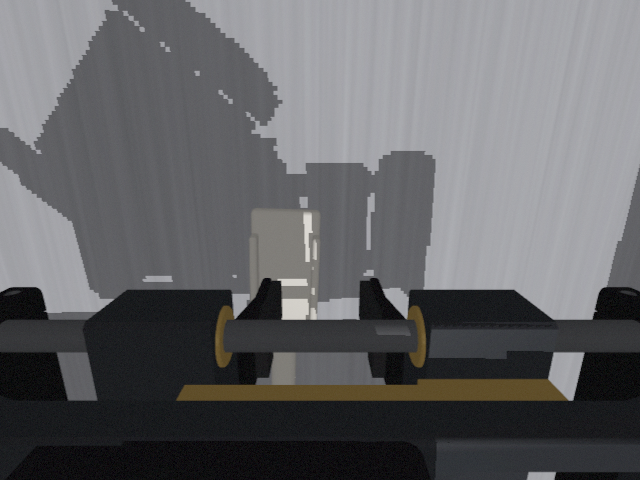

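The tool lags and drifts (x +15 mm, tilt 3.5°) and stopped 22 mm high; the blade is still untouched and left of the jaw centre. I open and correct.

>>> carry_out(steps=[[[-0.8,0.6,0],0,0.3],[[-0.7,0.5,0],0,0.3],[[0,0,0],0,0.3],[[0,0,0],0,0.3]])

```text
time: 3.15
position: [0.5396, -0.2879, 0.0459]
tool_rot: [1.0, 0.003, 0.023, 0.017]
ft_force: [-0.3, -0.6, 0.5]
grip_width: 0.057
```

>>> carry_out(steps=[[[0,0,-1],0,0.3],[[0,0,-1],0,0.3],[[0,0,-0.5],0,0.3],[[0,0,0],0,0.3]])

```text
time: 3.55
position: [0.5409, -0.2887, 0.0244]
tool_rot: [1.0, 0.003, 0.024, 0.018]
ft_force: [-0.2, 0.7, 0.5]
grip_width: 0.0609
```

```bash
python3 - <<'E'
from h import *
o=robot.get_obs();R=Ro.from_quat(o["tool_rot"]).as_matrix();print(o["position"],R[:,2],R[:,0],o["position"]+.022*R[:,2],o["grip_width"],o["ft_force"])
E
```

```text
[ 0.54086209 -0.28870713  0.02444778] [ 0.04732163 -0.03596491 -0.99823203] [0.99886383 0.00733708 0.04708724] [ 0.54190317 -0.28949835  0.00248668] 0.06086745538815297 [-0.1630855   0.73521313  0.52088054]
```

>>> carry_out(steps=[[[0,0,0],0,1],[[0,0,0],0,1],[[0,0,0],0,1],[[0,0,0],0,1],[[0,0,0],0,1],[[0,0,0],0,1]], squeeze=15)

```text
time: 4.15
position: [0.5363, -0.2882, 0.0233]
tool_rot: [1.0, 0.005, 0.018, 0.016]
ft_force: [0.2, 1.7, 5.5]
grip_width: 0.036
```

The blade is gripped at 36 mm. I draw it out with a small lift so it clears the tray rim, which lies in the line of pull.

>>> carry_out(steps=[[[0,3,0.5],0,1],[[0,3,0.6],0,1],[[0,3,0.7],0,1],[[0,3,0.5],0,1],[[0,3,0.2],0,1],[[0,3,0],0,1],[[0,3,0],0,1],[[0,2,0],0,1],[[0,0,0],0,1]], squeeze=20)

```text
time: 5.05
position: [0.5348, -0.052, 0.0414]
tool_rot: [1.0, 0.001, 0.016, 0.015]
ft_force: [-0.4, -2.0, -0.4]
grip_width: 0.036
```

```bash
python3 - <<'E'
from h import *
o=robot.get_obs();R=Ro.from_quat(o["tool_rot"]).as_matrix();print(o["position"],R[:,2],R[:,0],o["grip_width"],o["ft_force"],o["q"])
shot("top","top3.png",(200,130,570,430),2)
E
```

```text
[ 0.53476841 -0.05204031  0.04142482] [ 0.03298236 -0.03022024 -0.99899895] [0.99945357 0.00316951 0.03290149] 0.03601779797430922 [-0.42666243 -1.98077679 -0.38344962] [-0.29468131  0.72783612  1.82089984 -0.036838    0.55280376 -0.26638862]
```

View pics/top3.png

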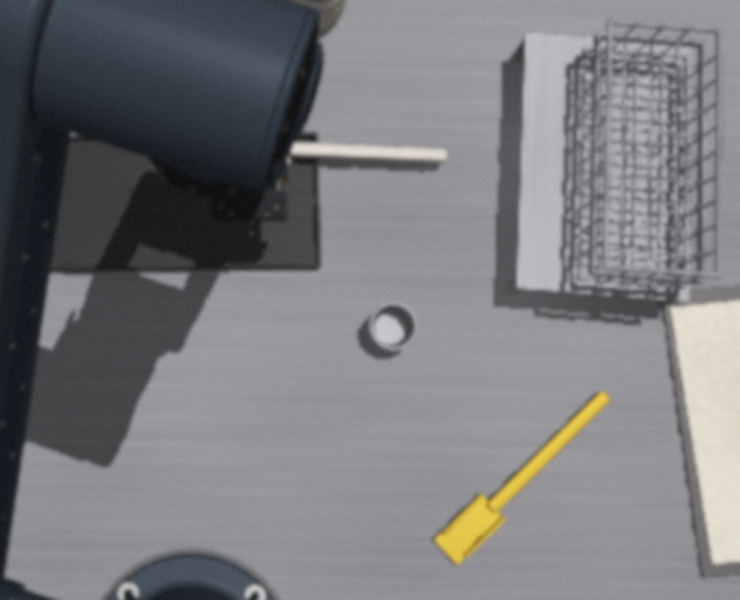

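The spoon is out, with the handle from (290,150) to (445,155) in the crop, clear of the rack; the pot and yellow spoon are untouched. I carry it over the tray and set it down.

>>> carry_out(steps=[[[0,0,1.5],0,1],[[0,1,1.5],0,1],[[-0.9,2.5,0.5],0,1],[[-1,2.5,0],0,1],[[-1,2.5,0],0,1],[[-1,2.5,0],0,1],[[-1,2.5,0],0,1],[[-1,2.5,0],0,1],[[0,0.4,0],0,1],[[0,0,0],0,1]])

```text
time: 6.1
position: [0.4818, 0.1031, 0.0741]
tool_rot: [1.0, -0.007, 0.021, 0.017]
ft_force: [-0.8, -0.2, 0.3]
grip_width: 0.0359
```

```bash
python3 - <<'E'
from h import *
o=robot.get_obs();print(o["position"],o["tool_rot"],o["grip_width"],o["ft_force"])
c=shot("scene","s2.png",(200,130,520,370),2.4)
E
```

```text
[0.48176352 0.10310405 0.07406898] [ 0.99962369 -0.00668047  0.02068826  0.0167286 ] 0.035871456347241946 [-0.84199403 -0.18821581  0.32134267]
```

View pics/s2.png

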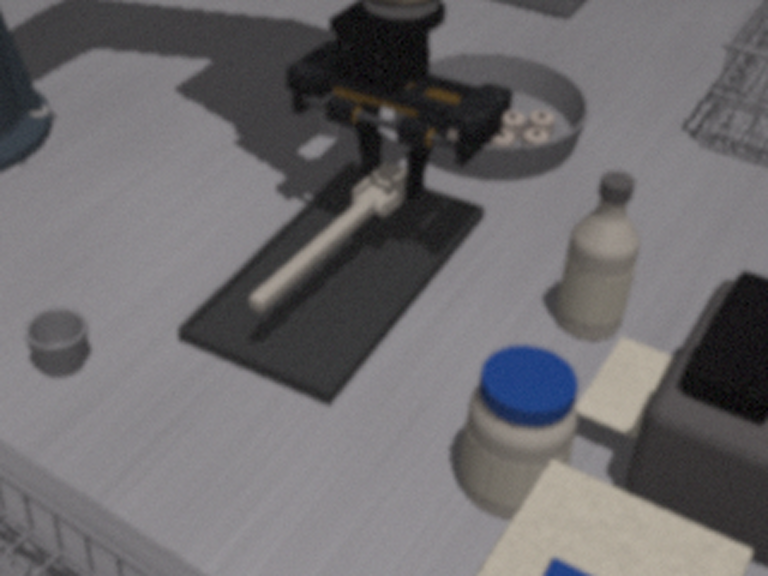

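The scene crop shows the spoon held nearly level over the tray, fully out of the rack. I lower and release it.

>>> carry_out(steps=[[[-0.4,0.4,-1.2],0,1],[[-0.3,0.4,-1.2],0,1],[[0,0,-1],0,1],[[0,0,-0.7],0,1],[[0,0,-0.4],0,1],[[0,0,0],0,1]])

```text
time: 6.75
position: [0.4806, 0.1048, 0.0275]
tool_rot: [1.0, -0.012, 0.024, 0.017]
ft_force: [-1.6, 5.5, 6.9]
grip_width: 0.036
```

>>> carry_out(steps=[[[0,0,0],0,0.2],[[0,0,0],0,0.2],[[0,0,0],0,0.2],[[0,0,0],0,0.2],[[0,0,2],0,0.2],[[0,0,4],0,0.2],[[0,0,4],0,0.2],[[0,-4,0],0,0.2],[[0,-4,0],0,0.3],[[0,-4,0],0,0.3]])

```text
time: 7.75
position: [0.4817, -0.0155, 0.1314]
tool_rot: [1.0, -0.007, 0.025, 0.017]
ft_force: [1.8, 0.6, 0.1]
grip_width: 0.063
```

>>> carry_out(steps=[[[0,-2,0],0,0.3],[[0,-1,0],0,0.3],[[0,0,0],0,0.3]])

```text
time: 8.05
position: [0.4811, -0.0508, 0.1315]
tool_rot: [0.999, -0.01, 0.025, 0.018]
ft_force: [-0.2, 0.6, 0.7]
grip_width: 0.0611
```

```bash
python3 - <<'E'
from h import *
o=robot.get_obs();R=Ro.from_quat(o["tool_rot"]).as_matrix();print(o["time"],o["position"],R[:,2],R[:,0],o["grip_width"],o["ft_force"])
c=shot("wrist","w3.png");shot("top","top4.png");shot("scene","s3.png")
print([np.round(proj(c,[.4745,y,.018])) for y in (-.1,-.07,.022)])
E
```

```text
8.05 [ 0.48105693 -0.05083402  0.13145702] [ 0.04887562 -0.03562307 -0.99816941] [ 0.9985817  -0.01938203  0.04958752] 0.06109470488765269 [-0.21610789  0.58438037  0.74288395]
[array([305., 301.]), array([303., 266.]), array([299., 141.])]
```

View pics/w3.png

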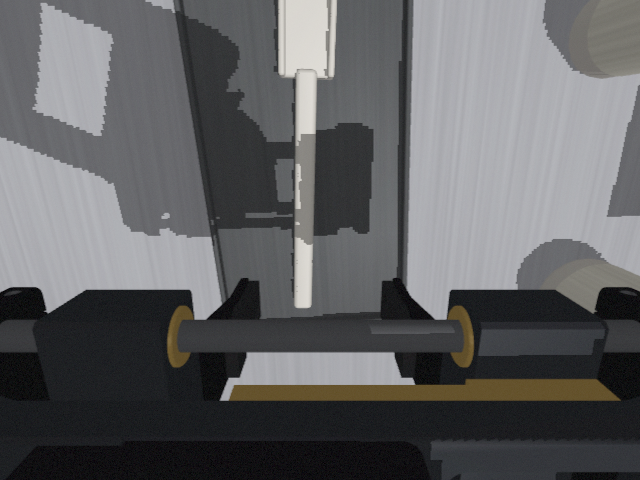

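The spoon lies straight in the tray, released, with its handle end at pixel (303,307), about (0.473,-0.105). I take the handle 22 mm from its end.

>>> carry_out(steps=[[[-0.3,-1.2,-1],0,0.4],[[-0.3,-1.2,-1.5],0,0.4],[[-0.2,-0.8,-1.5],0,0.4],[[0,0,-1.5],0,0.4],[[0,0,-1.5],0,0.4],[[0,0,-1],0,0.4],[[0,0,0],0,0.4]], squeeze=8)

```text
time: 8.9
position: [0.4706, -0.0782, 0.0454]
tool_rot: [1.0, -0.003, 0.023, 0.017]
ft_force: [0.4, -0.1, 0.2]
grip_width: 0.0522
```

>>> carry_out(steps=[[[0.1,-0.3,-0.8],0,0.4],[[0.1,-0.2,-0.6],0,0.4],[[0,0,0],0,1],[[0,0,0],0,1],[[0,0,0],0,1],[[0,0,0],0,1],[[0,0,0],0,1],[[0,0,0],0,1],[[0,0,0],0,1]], squeeze=6)

```text
time: 9.8
position: [0.4741, -0.0837, 0.0319]
tool_rot: [1.0, -0.002, 0.025, 0.017]
ft_force: [0.5, -0.0, -0.1]
grip_width: 0.0144
```

The handle is gripped at 14 mm. With a light squeeze I raise it along an arc so the spoon can swing down in the pads.

>>> carry_out(steps=[[[0,0,0],0,1],[[0,0,1],0,1],[[0,0.1,1.3],0,1],[[0,0.2,1.3],0,1],[[0,0.3,1.3],0,1],[[0,0.3,1.3],0,1],[[0,0.4,1.3],0,1],[[0,0,0],0,1]], squeeze=3)

```text
time: 10.6
position: [0.4729, -0.0698, 0.1126]
tool_rot: [1.0, -0.002, 0.025, 0.017]
ft_force: [0.5, 0.6, -0.6]
grip_width: 0.0138
```

```bash
cat >> h.py <<'E'
def spoon(name="s.png",x=None):
    "angle & tip of spoon in vertical plane x=const through the grasp, from scene camera"
    o=robot.get_obs();R=Ro.from_quat(o["tool_rot"]).as_matrix();g=o["position"]+.003*R[:,2]
    n=R[:,0]*[1,1,0];n/=np.linalg.norm(n)
    c=shot("scene",name);p=c["pixels"].astype(int)
    m=((p[:,:,0]>p[:,:,2]+8)&(p.sum(2)>200)).astype(np.uint8)
    k,l,st,ce=cv2.connectedComponentsWithStats(m)
    Rm=Ro.from_quat(c["rotation"]).as_matrix();e=np.array(c["eye"])
    out=[]
    for i in range(1,k):
        if st[i,4]<60: continue
        v,u=np.where(l==i)
        d=np.stack([(u-c["cx"])/c["fx"],-(v-c["cy"])/c["fy"],-np.ones(len(u))],1)@Rm.T
        P=e+d*(((g-e)@n)/(d@n))[:,None]
        w=np.stack([-(P[:,0]-g[0])*n[1]+(P[:,1]-g[1])*n[0],P[:,2]],1)
        if abs(np.median(w[:,0]))>.26 or np.abs(w[:,1]).max()>.4: continue
        far=w[np.hypot(w[:,0],w[:,1]-g[2]).argmax()]
        vx,vy,_,_=cv2.fitLine(w.astype(np.float32),cv2.DIST_L2,0,.01,.01).ravel()
        out.append((st[i].tolist(),"ang",round(float(np.degrees(np.arctan(vy/vx))),1),"far dy,z",far.round(3),"span",np.ptp(w,axis=0).round(3)))
    print(o["time"],o["position"].round(4),"toolz",R[:,2].round(3),"toolx",R[:,0].round(3),o["ft_force"].round(1),o["grip_width"])
    for q in out:print(*q)
E
python3 -c "
from h import *
spoon('s4.png')"
```

```text
10.6 [ 0.4729 -0.0698  0.1126] toolz [ 0.049 -0.035 -0.998] toolx [ 0.999 -0.003  0.049] [ 0.5  0.6 -0.6] 0.013815004990651391
[300, 136, 34, 11, 163] ang -19.7 far dy,z [-0.044  0.305] span [0.101 0.041]
[327, 214, 45, 18, 273] ang -25.9 far dy,z [ 0.239 -0.029] span [0.198 0.104]
```

View pics/s4.png

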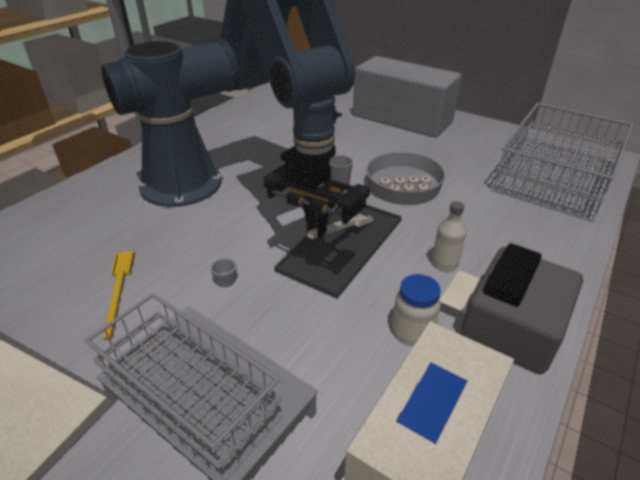

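Component 2 is the spoon, from (310,233) to (372,217): its tip has stayed on the tray floor and it now slopes about 22-26°. I go on to about 42°, then tighten.

>>> carry_out(steps=[[[0,0.7,1],0,1],[[0,0.8,1],0,1],[[0,0.9,1],0,1],[[0,1.0,1],0,1],[[0,0.8,0.6],0,1],[[0,0,0],0,1],[[0,0,0],0,1]], squeeze=3)

```text
time: 11.35
position: [0.4716, -0.0234, 0.1613]
tool_rot: [1.0, -0.001, 0.023, 0.017]
ft_force: [0.3, -0.5, -0.3]
grip_width: 0.014
```

>>> carry_out(steps=[[[0,0,0],0,1],[[0,0,0],0,1],[[0,0,0],0,1]], squeeze=45)

```text
time: 11.65
position: [0.4715, -0.0238, 0.1607]
tool_rot: [1.0, -0.001, 0.023, 0.017]
ft_force: [-0.5, -0.4, -0.0]
grip_width: 0.0132
```

```bash
python3 -c "
from h import *
spoon('s5.png')"
```

```text
11.65 [ 0.4715 -0.0238  0.1607] toolz [ 0.046 -0.034 -0.998] toolx [ 0.999 -0.002  0.046] [-0.5 -0.4 -0. ] 0.013233901286067893
[317, 99, 32, 11, 151] ang -15.7 far dy,z [-0.035  0.348] span [0.1   0.033]
[343, 203, 33, 15, 159] ang -37.7 far dy,z [ 0.216 -0.029] span [0.158 0.126]
```

>>> carry_out(steps=[[[0,0,1.5],0,1],[[0,0,1.5],0,1],[[0,0,1.5],0,1],[[0,0,1.5],0,1],[[0,0,1],0,1],[[0,0,0],0,1],[[0,0,0],0,1]])

```text
time: 12.4
position: [0.469, -0.0247, 0.2302]
tool_rot: [1.0, -0.003, 0.019, 0.016]
ft_force: [-0.1, -0.7, -0.5]
grip_width: 0.0134
```

```bash
python3 - <<'E'
from h import *
spoon('s6.png')
c=shot("wrist","w4.png")
o=robot.get_obs();g=o["position"]+.003*Ro.from_quat(o["tool_rot"]).as_matrix()[:,2]
cs=cams.camera("scene")
s=cv2.imread("pics/s6.png")[130:270,270:430]
w=cv2.imread("pics/w4.png")[0:340,160:480]
for a in (36,39,42,45,48):
    T=g+[0,.218*np.cos(np.radians(a)),-.218*np.sin(np.radians(a))]
    print(a,T.round(3),np.round(proj(c,T)),np.round(proj(cs,T),1))
print(np.round(proj(cs,g)))
s=cv2.resize(s,(480,420),interpolation=cv2.INTER_CUBIC)
im=np.zeros((420,800,3),np.uint8);im[:,:480]=s;im[:340,480:]=w
cv2.imwrite("pics/m1.png",im)
E
```

```text
12.4 [ 0.469  -0.0247  0.2302] toolz [ 0.037 -0.032 -0.999] toolx [ 0.999 -0.005  0.037] [-0.1 -0.7 -0.5] 0.01336225692032828
[348, 177, 29, 16, 139] ang -36.1 far dy,z [0.213 0.048] span [0.135 0.104]
36 [0.469 0.152 0.099] [310. -26.] [369.4 178.3]
39 [0.469 0.145 0.09 ] [310.  -8.] [367.6 183.1]
42 [0.469 0.137 0.081] [310.   9.] [365.8 187.9]
45 [0.469 0.129 0.073] [310.  25.] [363.8 192.5]
48 [0.469 0.121 0.065] [310.  40.] [361.8 197.1]
[327. 160.]
```

View pics/m1.png

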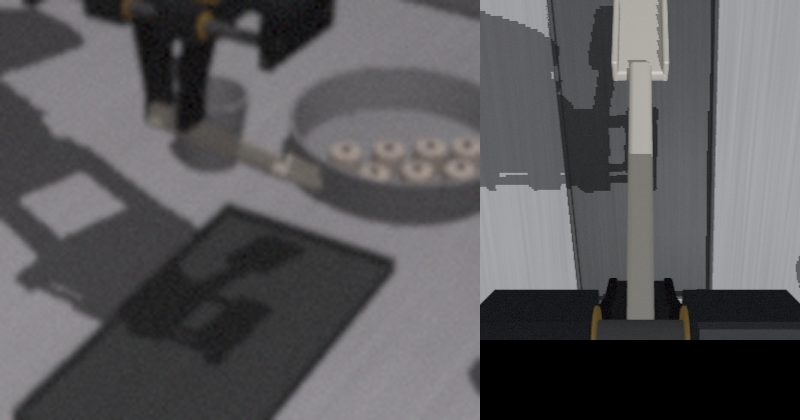

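Left half: handle at about (325,168) and tip at about (375,191) in full-scene pixels; right half: spoon straight ahead in the wrist view. The handle sits about 19 mm below the TCP, so the slope is only about 36-37°. I return to the tray floor and swing it further to about 43°.

>>> carry_out(steps=[[[0,0,-1.5],0,1],[[0,0,-1.5],0,1],[[0,0,-1.5],0,1],[[0,0,-1.2],0,1],[[0,0,-0.8],0,1],[[0,0,0],0,1]])

```text
time: 13.15
position: [0.4679, -0.0243, 0.1599]
tool_rot: [1.0, -0.003, 0.016, 0.015]
ft_force: [-0.3, 0.2, 0.1]
grip_width: 0.0134
```

>>> carry_out(steps=[[[0,0,0],0,1],[[0,0,0],0,1],[[0,0.5,0.6],0,1],[[0,0.6,0.7],0,1],[[0,0.5,0.6],0,1],[[0,0.2,0.3],0,1],[[0,0,0],0,1],[[0,0,0],0,1]], squeeze=3)

```text
time: 13.95
position: [0.4691, -0.0043, 0.1865]
tool_rot: [1.0, -0.002, 0.019, 0.015]
ft_force: [-0.0, 1.1, 0.3]
grip_width: 0.0141
```

>>> carry_out(steps=[[[0,0,0],0,1],[[0,0,0],0,1],[[0,0,0],0,1],[[0,0,1.5],0,1],[[0,0,1.5],0,1],[[0,0,1.5],0,1],[[0,0,1],0,1],[[0,0,0],0,1],[[0,0,0],0,1]], squeeze=45)

```text
time: 14.85
position: [0.4674, -0.0051, 0.241]
tool_rot: [1.0, -0.003, 0.016, 0.015]
ft_force: [-0.3, 0.3, 0.1]
grip_width: 0.0136
```

```bash
python3 - <<'E'
from h import *
spoon('s7.png')
o=robot.get_obs();R=Ro.from_quat(o["tool_rot"]).as_matrix();g=o["position"]+.018*R[:,2]
c=shot("wrist","w5.png");cs=cams.camera("scene")
print(np.round(proj(cs,g)))
for a in (36,39,42,45,48):
    T=g+[0,.218*np.cos(np.radians(a)),-.218*np.sin(np.radians(a))]
    print(a,T.round(3),np.round(proj(c,T)),np.round(proj(cs,T),1))
    B=g+[0,.148*np.cos(np.radians(a)),-.148*np.sin(np.radians(a))]
    print("  root",np.round(proj(c,B)))
# blade root row in wrist image: width profile of warm pixels
p=c["pixels"].astype(int);m=(p[:,:,0]>p[:,:,2]+6)&(p.sum(2)>200)
for v in range(0,200,8):
    u=np.where(m[v,250:400])[0]
    print(v,(u.min()+250,u.max()+250) if len(u) else None,end="; ")
E
```

```text
14.85 [ 0.4674 -0.0051  0.241 ] toolz [ 0.031 -0.03  -0.999] toolx [ 0.999 -0.006  0.032] [-0.3  0.3  0.1] 0.013646001303550339
[351, 178, 23, 20, 124] ang -41.8 far dy,z [0.184 0.033] span [0.108 0.103]
[332. 158.]
36 [0.468 0.171 0.095] [311. -15.] [373. 176.]
  root [313.  65.]
39 [0.468 0.164 0.086] [311.   1.] [371.2 180.8]
  root [313.  75.]
42 [0.468 0.156 0.077] [311.  17.] [369.4 185.4]
  root [313.  85.]
45 [0.468 0.149 0.069] [311.  32.] [367.5 190.1]
  root [313.  94.]
48 [0.468 0.14  0.061] [311.  46.] [365.5 194.6]
  root [313. 103.]
0 None; 8 None; 16 None; 24 None; 32 None; 40 None; 48 (np.int64(297), np.int64(343)); 56 (np.int64(297), np.int64(344)); 64 (np.int64(297), np.int64(344)); 72 (np.int64(296), np.int64(345)); 80 (np.int64(296), np.int64(345)); 88 (np.int64(295), np.int64(345)); 96 (np.int64(295), np.int64(345)); 104 (np.int64(296), np.int64(345)); 112 (np.int64(311), np.int64(329)); 120 (np.int64(311), np.int64(330)); 128 (np.int64(311), np.int64(330)); 136 (np.int64(311), np.int64(330)); 144 (np.int64(310), np.int64(330)); 152 (np.int64(311), np.int64(331)); 160 (np.int64(310), np.int64(330)); 168 (np.int64(311), np.int64(330)); 176 (np.int64(311), np.int64(330)); 184 (np.int64(310), np.int64(330)); 192 (np.int64(309), np.int64(329));
```

The slope is now about 44° by geometry (42° from the scene fit, ~46° from the wrist), so tip ≈ TCP + (0.001, 0.150, -0.178). I carry it to the clear (+x) half of the bowl.

>>> carry_out(steps=[[[0,1,0.8],0,1],[[-0.2,2.2,0.4],0,1],[[-0.2,2.5,0],0,1],[[-0.2,2.5,0],0,1],[[-0.2,2.5,0],0,1],[[-0.2,2.5,0],0,1],[[-0.2,2.5,0],0,1],[[-0.2,2.5,0],0,1],[[-0.2,1.8,0],0,1],[[0,0,0],0,1]])

```text
time: 16.0
position: [0.4478, 0.2077, 0.2536]
tool_rot: [1.0, -0.004, 0.013, 0.013]
ft_force: [0.4, -0.8, -1.0]
grip_width: 0.0133
```

```bash
python3 - <<'E'
from h import *
spoon('s8.png')
o=robot.get_obs();T=o["position"]+[.001,.150,-.178]
c=cams.camera("scene");w=shot("wrist","w6.png")
f=lambda im,u,v:cv2.drawMarker(im,(int(u),int(v)),(0,0,255),0,6,1)
a=cv2.imread("pics/s8.png");f(a,*proj(c,T));f(a,*proj(c,[.475,.316,.005]));
b=cv2.imread("pics/w6.png");f(b,*proj(w,T));f(b,*proj(w,[.475,.316,.005]))
print(T,proj(c,T),proj(w,T))
a=cv2.resize(a[110:250,320:480],(480,420),interpolation=cv2.INTER_CUBIC)
im=np.zeros((420,800,3),np.uint8);im[:,:480]=a;im[:340,480:]=b[0:340,160:480];cv2.imwrite("pics/m2.png",im)
E
```

```text
16.0 [0.4478 0.2077 0.2536] toolz [ 0.026 -0.027 -0.999] toolx [ 1.    -0.008  0.026] [ 0.4 -0.8 -1. ] 0.013347679662786415
[389, 131, 18, 20, 75] ang -35.2 far dy,z [0.182 0.064] span [0.11  0.087]
[384, 176, 47, 15, 431] ang -26.8 far dy,z [ 0.403 -0.173] span [0.343 0.188]
[0.4488242  0.3567702  0.07555413] (np.float64(400.7583731803163), np.float64(149.04954492381268)) (np.float64(312.0945713599118), np.float64(37.96412912444822))
```

View pics/m2.png

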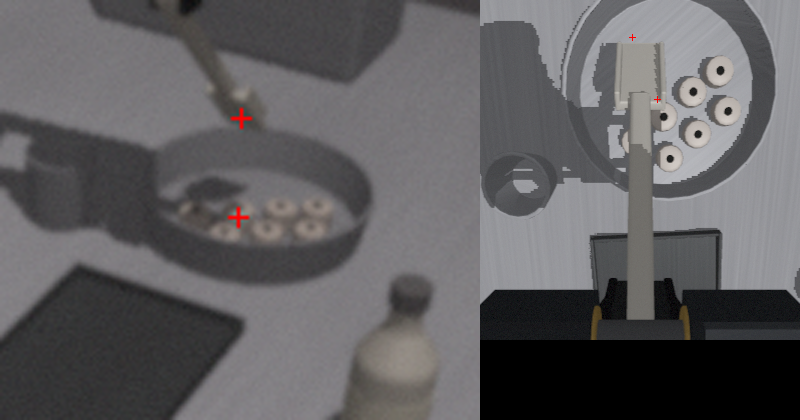

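Left: tip at crop (258,120) beside the marker, over the far side of the bowl. Right: tip at (640,43), clear of all seven beads, with the bowl rim centred near (669,93), so the tip is about (-24,+36) mm from the bowl centre. That is the clear half, so I lower.

>>> carry_out(steps=[[[0,0,-1.2],0,1],[[0,0,-1.2],0,1],[[0,0,-1.2],0,1],[[0,0,-1],0,1],[[0,0,-0.7],0,1],[[0,0,-0.4],0,1],[[0,0,0],0,1]])

```text
time: 16.85
position: [0.4498, 0.2003, 0.1951]
tool_rot: [1.0, -0.009, 0.014, 0.015]
ft_force: [-0.4, -0.6, -0.4]
grip_width: 0.0134
```

```bash
cat >> h.py <<'E'
def plan(a0,n=10,step=15,r=.040,C=(.4718,.1717),z=.194):
    o=robot.get_obs();p=o["position"];print(o["time"],p.round(4),"r,ang",np.hypot(*(p[:2]-C)).round(4),np.degrees(np.arctan2(p[1]-C[1],p[0]-C[0])).round(0)%360,o["ft_force"].round(1),o["tool_rot"].round(3))
    q=np.array(C)+0*p[:2];cur=p[:2].copy()
    for i in range(1,n+1):
        t=np.radians(a0+step*i);w=q+r*np.array([np.cos(t),np.sin(t)]);d=np.round((w-cur)*100,1);cur=cur+d/100;print(a0+step*i,d.tolist(),end=" ")
    print("dz",round((z-p[2])*100,1))
E
python3 -c "
from h import *
plan(124)"
```

```text
16.85 [0.4498 0.2003 0.1951] r,ang 0.036 128.0 [-0.4 -0.6 -0.4] [ 1.    -0.009  0.014  0.015]
139 [-0.8, -0.2] 154 [-0.6, -0.9] 169 [-0.3, -1.0] 184 [-0.1, -1.0] 199 [0.2, -1.1] 214 [0.5, -0.9] 229 [0.7, -0.8] 244 [0.8, -0.6] 259 [1.0, -0.3] 274 [1.1, -0.0] dz -0.1
```

>>> carry_out(steps=[[[-0.8,-0.2,0],0,1],[[-0.6,-0.9,0],0,1],[[-0.3,-1.0,0],0,1],[[-0.1,-1.0,0],0,1],[[0.2,-1.1,0],0,1],[[0.5,-0.9,0],0,1],[[0.7,-0.8,0],0,1],[[0.8,-0.6,0],0,1]])

```text
time: 17.65
position: [0.4534, 0.1297, 0.1969]
tool_rot: [1.0, -0.009, 0.015, 0.015]
ft_force: [0.2, 0.4, -0.8]
grip_width: 0.013
```

```bash
python3 -c "
from h import *
plan(235)"
```

```text
17.65 [0.4534 0.1297 0.1969] r,ang 0.0459 246.0 [ 0.2  0.4 -0.8] [ 1.    -0.009  0.015  0.015]
250 [0.5, 0.4] 265 [1.0, -0.2] 280 [1.0, 0.1] 295 [1.0, 0.3] 310 [0.9, 0.5] 325 [0.7, 0.8] 340 [0.5, 0.9] 355 [0.2, 1.1] 370 [-0.0, 1.0] 385 [-0.3, 1.0] dz -0.3
```

>>> carry_out(steps=[[[1.0,0.3,-0.1],0,1],[[1.0,0,-0.1],0,1],[[1.0,0.1,-0.1],0,1],[[1.0,0.3,0],0,1],[[0.9,0.5,0],0,1],[[0.7,0.8,0],0,1],[[0.5,0.9,0],0,1]])

```text
time: 18.35
position: [0.5209, 0.1599, 0.1926]
tool_rot: [1.0, -0.01, 0.014, 0.015]
ft_force: [-2.1, -0.7, 0.1]
grip_width: 0.0133
```

```bash
python3 -c "
from h import *
plan(345)"
```

```text
18.35 [0.5209 0.1599 0.1926] r,ang 0.0505 346.0 [-2.1 -0.7  0.1] [ 1.    -0.01   0.014  0.015]
360 [-0.9, 1.2] 375 [-0.1, 1.0] 390 [-0.4, 1.0] 405 [-0.7, 0.8] 420 [-0.8, 0.6] 435 [-1.0, 0.4] 450 [-1.0, 0.2] 465 [-1.0, -0.2] 480 [-1.0, -0.4] 495 [-0.8, -0.6] dz 0.1
```

>>> carry_out(steps=[[[-0.7,0.9,0.2],0,1],[[-0.3,1.0,0.1],0,1],[[-0.4,0.9,0],0,1],[[-0.7,0.8,0],0,1],[[-0.8,0.6,0],0,1],[[-1.0,0.3,0],0,1],[[-1.0,0,0],0,1],[[-1.0,-0.3,0],0,1]])

```text
time: 19.15
position: [0.4573, 0.2086, 0.1964]
tool_rot: [1.0, -0.008, 0.015, 0.014]
ft_force: [-0.9, -0.3, -1.5]
grip_width: 0.0137
```

```bash
python3 -c "
from h import *
plan(105)"
```

```text
19.15 [0.4573 0.2086 0.1964] r,ang 0.0397 111.0 [-0.9 -0.3 -1.5] [ 1.    -0.008  0.015  0.014]
120 [-0.6, -0.2] 135 [-0.8, -0.7] 150 [-0.6, -0.8] 165 [-0.4, -1.0] 180 [-0.2, -1.0] 195 [0.2, -1.0] 210 [0.4, -1.0] 225 [0.6, -0.8] 240 [0.8, -0.7] 255 [1.0, -0.4] dz -0.2
```

>>> carry_out(steps=[[[-0.7,-0.3,-0.1],0,1],[[-0.8,-0.7,-0.1],0,1],[[-0.6,-0.8,0],0,1],[[-0.3,-1.0,0],0,1],[[-0.1,-1.0,0],0,1],[[0.2,-1.0,0],0,1],[[0.5,-0.9,0],0,1],[[0.7,-0.7,0],0,1]])

```text
time: 19.95
position: [0.4427, 0.1374, 0.1945]
tool_rot: [1.0, -0.009, 0.015, 0.015]
ft_force: [-0.1, 0.9, -0.5]
grip_width: 0.0132
```

```bash
cat >> h.py <<'E'
def wtip(f="wt.png"):
    c=shot("wrist",f);p=c["pixels"].astype(int);m=((p[:,:,0]>p[:,:,2]+6)&(p.sum(2)>200)).astype(np.uint8);m[300:]=0
    k,l,st,ce=cv2.connectedComponentsWithStats(m)
    for i in range(1,k):
        if st[i,4]>60:print("wrist comp",st[i].tolist())
E
python3 -c "
from h import *
plan(235);wtip('wt1.png')"
```

```text
19.95 [0.4427 0.1374 0.1945] r,ang 0.045 230.0 [-0.1  0.9 -0.5] [ 1.    -0.009  0.015  0.015]
250 [1.5, -0.3] 265 [1.1, -0.3] 280 [1.0, 0.1] 295 [1.0, 0.3] 310 [0.9, 0.6] 325 [0.7, 0.7] 340 [0.5, 1.0] 355 [0.2, 1.0] 370 [-0.1, 1.0] 385 [-0.3, 1.0] dz -0.0
wrist comp [337, 0, 36, 43, 1118]
wrist comp [433, 0, 42, 37, 1091]
wrist comp [294, 42, 57, 123, 4025]
wrist comp [371, 74, 36, 36, 923]
wrist comp [307, 160, 27, 140, 1636]
wrist comp [538, 235, 102, 65, 3180]
```

The tip is still at wrist row 42, so the slope is unchanged. I go on with the second turn.

>>> carry_out(steps=[[[0.9,-0.4,0],0,1],[[1.0,-0.1,0],0,1],[[1.0,0.1,0],0,1],[[1.0,0.2,0],0,1],[[0.9,0.4,0],0,1],[[0.7,0.6,0],0,1],[[0.5,0.8,0],0,1]])

```text
time: 20.7
position: [0.5122, 0.1534, 0.1944]
tool_rot: [1.0, -0.01, 0.017, 0.015]
ft_force: [0.3, 0.3, -1.4]
grip_width: 0.0134
```

```bash
python3 -c "
from h import *
plan(325)"
```

```text
20.7 [0.5122 0.1534 0.1944] r,ang 0.0444 336.0 [ 0.3  0.3 -1.4] [ 1.    -0.01   0.017  0.015]
340 [-0.3, 0.5] 355 [0.2, 1.0] 370 [-0.0, 1.0] 385 [-0.3, 1.0] 400 [-0.6, 0.9] 415 [-0.7, 0.7] 430 [-1.0, 0.5] 445 [-1.0, 0.2] 460 [-1.0, -0.0] 475 [-1.0, -0.3] dz -0.0
```

>>> carry_out(steps=[[[-0.1,0.9,0],0,1],[[-0.1,1.0,0],0,1],[[-0.3,1.0,0],0,1],[[-0.6,0.9,0],0,1],[[-0.7,0.7,0],0,1],[[-1.0,0.5,0],0,1],[[-1.0,0.1,0],0,1],[[-1.0,-0.1,0],0,1],[[-0.7,-0.3,0],0,1],[[0,0,0],0,1]])

```text
time: 21.7
position: [0.4484, 0.2067, 0.194]
tool_rot: [1.0, -0.008, 0.015, 0.015]
ft_force: [0.2, -0.6, -1.0]
grip_width: 0.0135
```

```bash
python3 - <<'E'
from h import *
plan(125);wtip("wt2.png")
c=shot("top","top5.png");p=c["pixels"].astype(int)[160:280,90:210]
m=((p[:,:,0]>p[:,:,2]+12)&(p.sum(2)>300)).astype(np.uint8)
k,l,st,ce=cv2.connectedComponentsWithStats(m)
for i in range(1,k):
    if st[i,4]>15: print(st[i,4],(ce[i]+[90,160]).round(0),ray(c,*(ce[i]+[90,160]),.027).round(3))
E
```

```text
21.7 [0.4484 0.2067 0.194 ] r,ang 0.042 124.0 [ 0.2 -0.6 -1. ] [ 1.    -0.008  0.015  0.015]
140 [-0.7, -0.9] 155 [-0.6, -0.9] 170 [-0.3, -1.0] 185 [-0.0, -1.0] 200 [0.2, -1.1] 215 [0.5, -0.9] 230 [0.7, -0.8] 245 [0.8, -0.5] 260 [1.0, -0.3] 275 [1.1, -0.1] dz -0.0
wrist comp [347, 0, 37, 36, 956]
wrist comp [387, 3, 38, 44, 1130]
wrist comp [295, 42, 69, 172, 5500]
wrist comp [420, 53, 41, 73, 1996]
wrist comp [363, 160, 33, 33, 768]
wrist comp [307, 212, 27, 88, 836]
wrist comp [308, 224, 11, 29, 95]
```

Two full turns are done. I lift straight out slowly.

>>> carry_out(steps=[[[0,-0.3,0.5],0,1],[[0,-0.3,0.8],0,1],[[0,0,1],0,1],[[0,0,1.2],0,1],[[0,0,1.2],0,1],[[0,0,1.2],0,1],[[0,0,1],0,1],[[0,0,0],0,1]])

```text
time: 22.6
position: [0.4544, 0.1994, 0.2712]
tool_rot: [1.0, -0.01, 0.02, 0.014]
ft_force: [-0.6, 0.7, -1.0]
grip_width: 0.013
```

```bash
python3 - <<'E'
from h import *
plan(125);wtip("wt3.png")
E
```

```text
22.6 [0.4544 0.1994 0.2712] r,ang 0.0328 122.0 [-0.6  0.7 -1. ] [ 1.    -0.01   0.02   0.014]
140 [-1.3, -0.2] 155 [-0.6, -0.9] 170 [-0.3, -1.0] 185 [-0.0, -1.0] 200 [0.2, -1.0] 215 [0.5, -1.0] 230 [0.7, -0.7] 245 [0.9, -0.6] 260 [0.9, -0.3] 275 [1.1, -0.1] dz -7.7
wrist comp [295, 13, 64, 166, 4861]
wrist comp [363, 22, 29, 34, 676]
wrist comp [391, 62, 30, 58, 1202]
wrist comp [346, 148, 26, 26, 489]
wrist comp [309, 176, 23, 46, 267]
wrist comp [309, 219, 16, 23, 102]
wrist comp [317, 232, 16, 22, 93]
wrist comp [308, 235, 12, 28, 122]
wrist comp [308, 256, 26, 44, 282]
wrist comp [480, 264, 63, 36, 1233]
wrist comp [531, 292, 28, 8, 94]
```

```bash
python3 - <<'E'
import cv2,numpy as np
for f in("w6.png","wt3.png"):
    g=cv2.cvtColor(cv2.imread("pics/"+f),cv2.COLOR_BGR2GRAY)
    print(f);print(cv2.resize(g[0:128,284:376],(23,16),interpolation=cv2.INTER_AREA))
    h=(g<45).astype(np.uint8);h[290:]=0;k,l,s,c=cv2.connectedComponentsWithStats(h);print([(s[i,4],c[i].round().tolist()) for i in range(1,k) if 8<s[i,4]<120])
E
```

```text
w6.png
[[105 105 105 105 104 104 114 126 139 149 160 163 160 159 160 160 160 160
  160 161 160 158 149]
 [105 105 104 114 135 156 162 162 162 162 160 160 161 161 162 161 162 162
  160 161 163 163 161]
 [105 127 152 163 162 161 162 162 160 160 161 162 162 162 163 162 161 162
  164 163 162 163 164]
 [150 162 161 161 162 161 160 161 162 163 163 163 164 163 161 164 165 163
  163 164 165 163 162]
 [161 161 162 161 160 161 162 163 163 163 164 163 163 165 165 163 164 166
  166 164 162 163 165]
 [131 119 118 142 154 157 158 157 158 158 157 158 150 132 153 165 166 164
  164 165 166 165 166]
 [ 94  95  96 139 145 153 152 153 153 153 153 153 144 109 149 163 165 167
  167 167 167 166 164]
 [ 96  96  97 144 142 152 153 153 153 153 153 154 138 108 147 162 168 167
  168 167 165 164 165]
 [ 96  95  99 149 143 153 153 153 153 153 154 154 144 109 143 162 168 168
  167 166 166 165 167]
 [ 94  94 102 151 145 153 153 153 154 154 154 154 147 109 140 162 168 168
  160 138 134 151 162]
 [ 95  95 108 150 145 153 154 154 154 154 154 154 151 114 137 158 168 136
   98 127 175 183 175]
 [ 93  93 115 161 147 154 
[... 1926 characters left out ...]
67
  166 167 168 167 164]
 [ 93 121 156 163 162 164 120 143 151 152 154 153 166 162 153 163 168 169
  169 168 166 165 165]
 [100 152 160 155 148 122 107 144 151 153 153 143 137 168 168 167 171 170
  168 168 167 169 169]
 [ 93  93  93  92  92  93 104 145 152 153 153 134 160 198 179 169 171 170
  170 171 172 171 172]
 [154 158 154  92  92  92 105 145 152 153 153 147 176 171 170 171 172 174
  174 173 173 173 172]]
[(np.int32(41), [345.0, 27.0]), (np.int32(39), [378.0, 36.0]), (np.int32(34), [408.0, 75.0]), (np.int32(31), [407.0, 105.0]), (np.int32(11), [332.0, 112.0]), (np.int32(27), [359.0, 161.0]), (np.int32(103), [285.0, 228.0]), (np.int32(73), [23.0, 288.0]), (np.int32(95), [617.0, 288.0])]
```

The blade is empty of beads. I carry the spoon back over the tray, then check the beads from the top.

>>> carry_out(steps=[[[0,-1,0],0,1],[[0.1,-2.5,0],0,1],[[0.3,-2.7,0],0,1],[[0.3,-2.7,0],0,1],[[0.2,-2.7,0],0,1],[[0.2,-2.7,0],0,1],[[0.2,-2.7,0],0,1],[[0.1,-2.5,0],0,1],[[0,-1.5,0],0,1],[[0,0,0],0,1]])

```text
time: 23.65
position: [0.4625, -0.0232, 0.2647]
tool_rot: [1.0, -0.009, 0.012, 0.015]
ft_force: [0.1, 0.1, -0.1]
grip_width: 0.0133
```

```bash
python3 - <<'E'
from h import *
spoon("s9.png");c=shot("top","top6.png")
B0=np.array([[.529,.337],[.539,.302],[.503,.320],[.511,.281],[.473,.297],[.483,.256],[.446,.273]])
p=c["pixels"].astype(int)[160:280,90:210]
m=((p[:,:,0]>p[:,:,2]+12)&(p.sum(2)>300)).astype(np.uint8)
k,l,st,ce=cv2.connectedComponentsWithStats(m)
for i in range(1,k):
    if st[i,4]>10:
        P=ray(c,*(ce[i]+[90,160]),.027);print(st[i,2:],(ce[i]+[90,160]).round(0),P.round(3),"d to nearest old",np.hypot(*(B0-P[:2]).T).min().round(3),"r",np.hypot(P[0]-.475,P[1]-.316).round(3))
E
```

```text
23.65 [ 0.4625 -0.0232  0.2647] toolz [ 0.025 -0.03  -0.999] toolx [ 1.    -0.017  0.025] [ 0.1  0.1 -0.1] 0.013342636209454799
[343, 169, 27, 22, 145] ang -40.6 far dy,z [0.183 0.073] span [0.117 0.103]
[ 24  12 202] [158. 191.] [0.554 0.315 0.027] d to nearest old 0.02 r 0.079
[12 12 93] [134. 205.] [0.522 0.364 0.027] d to nearest old 0.028 r 0.067
[12 11 95] [188. 213.] [0.506 0.246 0.027] d to nearest old 0.025 r 0.077
[12 11 98] [129. 219.] [0.49  0.372 0.027] d to nearest old 0.052 r 0.058
[12 11 97] [163. 226.] [0.476 0.298 0.027] d to nearest old 0.003 r 0.018
[12 12 96] [187. 232.] [0.464 0.245 0.027] d to nearest old 0.022 r 0.072
```

The top view finds all seven beads in the bowl (radii ≤ 79 mm), with shifts over 15 mm in each group. Now I lower the tip to the tray floor and lay the handle down along the reverse arc.

>>> carry_out(steps=[[[0.3,0.5,-1],1,1],[[0.2,0.5,-1.5],1,1],[[0.1,0.3,-1.5],0,1],[[0,0,-1.5],0,1],[[0,0,-1.2],0,1],[[0,0,-0.7],0,1],[[0,0,0],0,1]])

```text
time: 24.45
position: [0.4673, 0.0005, 0.1846]
tool_rot: [1.0, 0.017, 0.012, 0.013]
ft_force: [-0.3, -1.4, 0.6]
grip_width: 0.0131
```

>>> carry_out(steps=[[[0,0,0],0,1],[[0,0,0],0,1],[[0,-0.9,-0.9],0,1],[[0,-1.1,-1.1],0,1],[[0,-1,-1.2],0,1],[[0,-0.9,-1.2],0,1],[[0,-0.7,-1.2],0,1],[[0,-0.6,-1.2],0,1],[[0,-0.5,-1.2],0,1],[[0,0,0],0,1]], squeeze=3)

```text
time: 25.45
position: [0.47, -0.0621, 0.1027]
tool_rot: [1.0, 0.017, 0.017, 0.014]
ft_force: [-0.3, -0.0, -0.4]
grip_width: 0.014
```

```bash
python3 -c "
from h import *
spoon('s10.png');wtip('wt4.png')"
```

```text
25.45 [ 0.47   -0.0621  0.1027] toolz [ 0.034 -0.027 -0.999] toolx [0.999 0.034 0.033] [-0.3 -0.  -0.4] 0.014031820783869171
[303, 139, 33, 12, 152] ang -19.8 far dy,z [-0.042  0.291] span [0.106 0.044]
[354, 212, 17, 12, 111] ang -23.1 far dy,z [ 0.248 -0.029] span [0.087 0.044]
[330, 219, 15, 10, 79] ang -27.0 far dy,z [0.109 0.035] span [0.06  0.031]
wrist comp [285, 0, 72, 300, 8269]
wrist comp [598, 277, 42, 14, 212]
```

It slopes about 20° now, as expected. I lay it down the rest of the way.

>>> carry_out(steps=[[[0,-0.4,-1.1],0,1],[[0,-0.3,-1.2],0,1],[[0,-0.2,-1.2],0,1],[[0,-0.1,-1.2],0,1],[[0,0,-1],0,1],[[0,0,-0.6],0,1],[[0,0,-0.3],0,1],[[0,0,0],0,1]])

```text
time: 26.35
position: [0.4736, -0.0733, 0.0363]
tool_rot: [0.999, 0.019, 0.022, 0.016]
ft_force: [0.3, -0.1, 0.2]
grip_width: 0.0139
```

>>> carry_out(steps=[[[0,0,-0.3],0,1],[[0,0,-0.3],0,1],[[0,0,0],0,1],[[0,0,0],0,0.4],[[0,0,0],0,0.4],[[0,0,0],0,0.4],[[0,0,0],0,0.4],[[0,0,0],0,0.4]])

```text
time: 27.15
position: [0.4743, -0.0733, 0.0313]
tool_rot: [0.999, 0.019, 0.023, 0.017]
ft_force: [-0.2, -0.2, -0.5]
grip_width: 0.046
```

>>> carry_out(steps=[[[0,0,1],0,0.4],[[0,0,2],0,0.4],[[0,0,3],0,0.4],[[0,0,4],0,0.4],[[0,-3,4],0,0.4],[[-1,-4,2],0,0.4],[[-1,-4,0],0,0.4],[[-1,-4,0],0,0.4],[[0,-3,0],0,0.4],[[0,0,0],0,0.4]])

```text
time: 28.15
position: [0.4413, -0.2587, 0.2054]
tool_rot: [0.999, 0.022, 0.026, 0.021]
ft_force: [-0.5, 0.4, 0.6]
grip_width: 0.0523
```

```bash
python3 - <<'E'
from h import *
c=shot("top","top7.png");shot("scene","s11.png");print(robot.get_obs()["position"],robot.get_obs()["grip_width"])
a=cv2.imread("pics/top7.png")[170:400,90:410];b=cv2.imread("pics/s11.png")[120:300,230:480]
im=np.zeros((580,800,3),np.uint8);im[:345,:480]=cv2.resize(a,(480,345),interpolation=cv2.INTER_CUBIC)
b=cv2.resize(b,(319,230),interpolation=cv2.INTER_CUBIC);im[345:575,:319]=b
cv2.imwrite("pics/fin.png",im)
p=c["pixels"].astype(int)[190:270,220:365];m=((p[:,:,0]>p[:,:,2]+8)&(p.sum(2)>250)).astype(np.uint8)
k,l,st,ce=cv2.connectedComponentsWithStats(m)
for i in range(1,k):
    if st[i,4]>10:
        x,y,w,h=st[i,:4];print(st[i],ray(c,220+x,190+y+h/2,.012).round(3),ray(c,220+x+w,190+y+h/2,.012).round(3))
E
```

```text
[ 0.44016063 -0.25461349  0.20443859] 0.05224787205481295
```

View pics/fin.png

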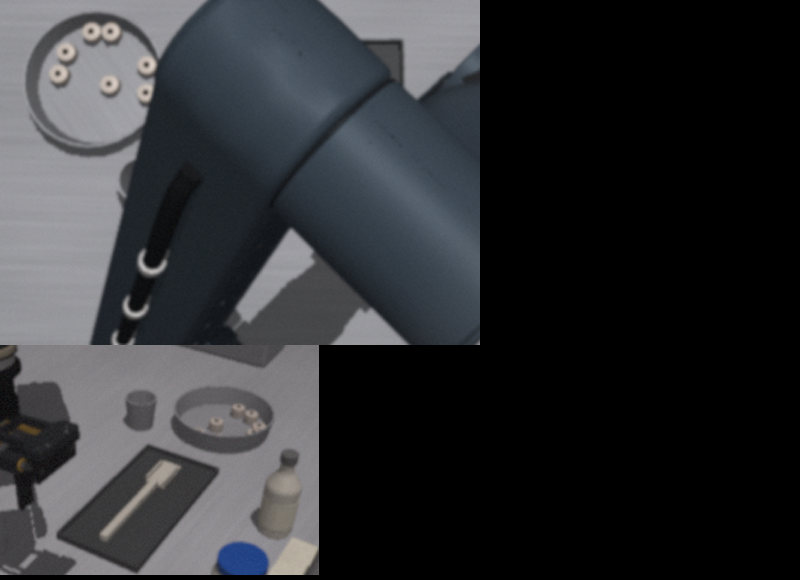

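Final montage: the spoon lies flat inside the tray, from (105,535) to (175,465). All seven beads are in the bowl (the top view shows seven rings), the beaker and bottle stand, and the hand is clear. I hand in.

```bash
python3 -c "
from rig import robot
print(robot.hand_in(), robot.get_obs()['time'])"
```

```text
the job is handed in; nothing more can be done
the job is handed in; nothing more can be done
```

I drew the spoon out by its blade, put it down in the tray and took it again by its handle. I let it swing to about 44° in a light grip, then stirred two full anticlockwise turns, starting in the clear half. It now lies flat in the tray, and the job was handed in at about 28 s of the 72 s allowed; the hand-in gave no verdict.

- **Final checks:** The last pictures show the spoon flat inside the tray, all seven beads in the bowl, and the hand open and clear. The beaker and bottle are standing; the pot and jar were not fully in that last view.
- **Bead shifts:** These are only my estimate. After the stir, the top view shows at least one bead in each of the three groups more than 15 mm from its start. One bead now sits where one began, and I did not measure the shifts at the moment of step 8.
- **What disagreed:**
  - The first lowering onto the blade drifted 15 mm sideways and tilted 3–4°. I corrected the position before gripping; the small tilt stayed.
  - The first swing reached only 36–37°, so I repeated it. The second gave 42° in the scene fit, about 45° by geometry and about 46° in the wrist view.
  - My last top-view measurement of the spoon found nothing because the arm hid the tray. The scene picture is the evidence for how it lies.

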